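# Seat an optical cell in the light path

### The arm

A 6-joint arm with a two-finger parallel gripper is mounted at the origin on a cart in front of the work surface, level with it; the furniture and walls round the work are solid. World frame = base frame: x ahead of the robot, y to its left, z up, the work surface at z = 0. Lengths are in mm, angles in rad, forces in N, time in s.
With the tool pointing down it reaches from about 350 to 775 mm from the base axis. Payload 7.3 kg.
Tool frame: the origin (TCP) lies between the finger pads, 19 mm behind the fingertips; this is the grasp point; z points along the fingers, y is the line along which they close (so a half turn about z gives the same grasp; the last joint's range is limited). The gripper opens to 92 mm and grips with 3 to 60 N. Pads are 19 mm wide; open, the fingers measure 130 mm over their backs; the gripper's body (75 mm by 190 mm) begins 47 mm behind the grasp point.
Start: joints at [1.159, 0.342, 1.524, -0, 1.275, -0.146], TCP at [137.891, 506.586, 245.541] pointing down, gripper open.
Joint ranges: [-2.53, 2.53], [-0.77, 2.02], [0.04, 2.7], [-1, 4.14], [0.28, 2.66], [-3.11, 3.11]. Speed limits (rad/s): [2.57, 2.57, 3.14, 3.14, 3.14, 3.14].

### API

Orientations are given as [roll, pitch, yaw] about the fixed x, y, z axes, in that order (R = Rz(yaw) Ry(pitch) Rx(roll)).
In Python, from plant import bot gives the robot as it stands. The module is installed in compiled form; this text tells all that it offers.
- The arm moves only by the shell command python3 -m jog 'ROWS' [OPENING]. ROWS is JSON, a list of rows, each a list of 6 numbers: the shift along the tool's x, y, z in mm, then the turn, a rotation vector about the tool's x, y, z in rad. In form: [[dx, dy, dz, rx, ry, rz], ...]. A call has 1 to 12 rows; each row shifts and turns the commanded pose from where the row before left it, along the tool's axes as they then stand; what a row does not reach is not made up. A row lasts 1/10 s, in which the tool goes at most 50 mm and 8.59 degrees, less where a joint would pass 70% of its speed; a pose out of reach is approached as far as the arm can. A call with a gripper value outside its range is refused whole. OPENING is the opening in per cent of the stroke, from 0 (shut) to 100 (fully open), set as the call begins (- or left out, the last holds). The fingers move at their own pace and stop on an object; the grip force is fixed at half the most. Time passes only in rows, so rows that do not move let the fingers close. It gives the time, the measured TCP pose, the force, the opening and the grip force at its end, in the units of the state.
- bot.get_obs(): the state, without advancing time (a new reading comes with each control period).
- bot.capture(name): name is "side" or "top"; returns the picture (480x640x3 uint8, red, green, blue); there is no depth.
- bot.camera_model(name): a dict with "fx", "fy", "cx", "cy" (pixels), "position" and "orientation" of the camera in the world. Camera axes: x right, y down, z forward; pixel columns grow to the right and rows downward; lengths in mm; the calibration is good to about 2 mm. A picture is of the moment at which its call begins. camera_model takes no time and is no camera call.
- bot.close_job(): hands the job in; it is judged then, once.
Trained networks look in the newest picture that a camera, given by its name, has taken for a name from the list of things; names that differ only in an ending like _2 or _b are one class to them, and where a whole thing is asked for, a point or a joint stands for the part that bears it (a point fixed in the world has none). Each returns a list of dicts, best first, with "p" (0 to 1); they miss things now and then, are a little off and sometimes report something else, mostly with a low value. They report only what shows in the picture. A call takes as long as a camera call. They do not tell look-alikes from the thing itself.
- bot.outline_of(target, camera): "mask" (480x640 bool, what is visible of it) and "pixel" ([column, row] in pixels, amid what is visible of it).
The state is a dict: "time": time; "joint_positions": joint angles; "dq": joint speeds; "tau": joint torques, N m; "tool_pos": TCP position; "tcp_rot": TCP orientation; "contact_force": force on the tool from outside, world axes, zero at the start; "moment": the same for the moment, N m; "grip_width": finger opening in mm; "finger_force": force on a finger pad.
Only numpy, scipy, OpenCV 4.12 (cv2) and the standard library are available. Lean on these libraries where they do the work, as an engineer would, in place of code of your own. Each camera call takes 0.05 s, during which the arm holds its last target. There are 200 camera calls.

### The job

Pick up the optical cell by its ribbed grips without the fingers touching its clear windows, and lower it into the cell holder with the clear windows facing the lamp and the detector. Press it down past the drag of the side plunger until it stands on the floor of the well, and hold it pressed there for a second with about 9 N more than that drag (more than 18 N on the floor would crack it); then let go and leave it upright and squarely seated. Leave the two vials where they stand.

Things in the scene. Friction and masses are not known exactly. Their poses are not given: they have to be found in the camera images.
- cell: the optical cell: loose, upright, square, 24 x 24 mm, 72 mm tall, about 70 g. Origin: centre of its underside; z up. Faces +y and -y are the clear windows, +x and -x are grey with ribbed grips. Black foot, bevelled in the lowest 4 mm (21 x 21 mm at the bottom). Black 25 x 25 mm cap at 62 to 68 mm with a raised ridge along y, from window to window. A half turn makes no difference.
- grip (a point): point on the cell's axis 56 mm above its underside, axes as the cell's: a good TCP place. Ribs lie on the cell's +x and -x faces, 37 to 59 mm above the underside, 27 mm over both; grasp across them, fingers closing along the cell's x. The fingertips then stand 37 mm above the underside and stay above the holder.
- holder: the cell holder, fixed: aluminium base 62 x 165 x 8 mm; in its middle a black square holder 42 x 42 mm, 46 mm high; at the -y end a finned lamp block and a black lens tube (to 54 mm high), at the +y end a white disc detector (47 to 66 mm from the middle, to 61 mm high). Origin: centre of the base's underside, under the middle of the well; z up.
- beam (a point): point on the well's axis 33 mm above the bench, axes as the holder's. The light path runs through it along y, through a port in each of the holder's -y and +y walls. The cell's windows must face these ports: cell y along holder y, either way round.
- plunger_side (a point): inner face of the well's +x wall, 13 mm from the well's axis, 38 mm above the bench. Here a steel spring plunger pokes a round nose 4 mm into the well and pushes the cell 1 mm over, flat against the -x wall, with about 5 N. The foot pushes it aside while 45 to 34 mm above the bench; below that the sliding drag is steady, some 0.5 to 4 N, and keeps a cell that is not pushed home hanging too high.
- well (a point): centre of the well's mouth, 46 mm above the bench, level with the holder's rim. Well 26 x 26 mm, rim bevelled in the top 4 mm. Its floor, a rigid height-adjustable steel pad, is set anywhere from 10 to 30 mm above the bench, not measured: find it by feel, lowering by 0.5 mm steps until the force climbs well past the steady drag and the cell stops moving.
- vial_a: bystander: brown glass sample vial with black screw cap, 22 mm in diameter, 52 mm tall, standing. Origin: centre of its underside. Leave it alone.
- vial_b: bystander: another vial of the same kind and size. Origin: centre of its underside. Leave it alone.
Things that resemble listed ones, but are neither listed nor needed, are in the scene too. What is shaped like the cell but pink or purple is not meant.

How it is judged:
By the outcome, as a careful person would: the job done as asked, in the order asked, and still so for the second after the job is handed in, with the robot touching nothing.
It also fails if it takes over 72 s, if anything falls off the work surface, if the arm or the gripper's body presses on something with over 40 N, if the wrist force passes 120 N, or if a joint passes its speed limit or range.

## Working session

There is one attempt and no reset: what is moved stays moved. The work goes in short steps, Python scripts to look and compute and a shell command to move; the robot and the scene stay as the last step left them, time stands still between calls to the robot, and variables do not carry over. Pictures are saved under pics/ and viewed, at most 10 in all, crops included, and the job is handed in when it is done.

```bash
mkdir -p pics; cat > h.py <<'E'
import numpy as np, cv2
from plant import bot
from scipy.spatial.transform import Rotation as R
def cam(n):
    m=bot.camera_model(n); o=np.array(m["orientation"],float)
    Rm=o if o.shape==(3,3) else R.from_euler('xyz',o).as_matrix()
    return m,Rm,np.array(m["position"],float)
def ray(n,px,z):
    m,Rm,p=cam(n); d=Rm@np.array([(px[0]-m["cx"])/m["fx"],(px[1]-m["cy"])/m["fy"],1.])
    return p+d*(z-p[2])/d[2]
def proj(n,P):
    m,Rm,p=cam(n); c=(np.atleast_2d(P)-p)@Rm
    return np.c_[c[:,0]/c[:,2]*m["fx"]+m["cx"],c[:,1]/c[:,2]*m["fy"]+m["cy"]]
def snap(n,f):
    i=bot.capture(n); cv2.imwrite(f,cv2.cvtColor(i,cv2.COLOR_RGB2BGR)); return i
E
python3 - <<'E'
from h import *
for n in("top","side"):
    snap(n,f"pics/{n}1.png"); print(n,bot.camera_model(n))
    for t in("cell","holder","vial_a"):
        for d in bot.outline_of(t,n): print(t,round(d["p"],2),np.round(d["pixel"]),d["mask"].sum(),np.round(ray(n,d["pixel"],40)))
print(bot.get_obs())
E
```

```text
top {'fx': 551.1023274424671, 'fy': 551.1023274424671, 'cx': 325.0999114720155, 'cy': 232.66996185443162, 'position': array([ 335.52448505, -281.56142373,  914.50443477]), 'orientation': array([-2.98370052,  0.02712609, -1.54501555])}
cell 0.8 [444. 212.] 422 [ 513. -445.   40.]
cell 0.75 [400. 202.] 412 [ 527. -374.   40.]
cell 0.7 [402. 268.] 308 [ 419. -378.   40.]
cell 0.53 [372. 304.] 275 [ 362. -331.   40.]
cell 0.37 [366. 173.] 220 [ 575. -319.   40.]
holder 0.9 [266. 201.] 3842 [ 524. -156.   40.]
vial_a 0.64 [357. 264.] 164 [ 425. -306.   40.]
vial_a 0.61 [367. 173.] 217 [ 574. -320.   40.]
side {'fx': 598.4225175922821, 'fy': 598.4225175922821, 'cx': 320.74084336199894, 'cy': 241.74109500628043, 'position': array([ 455.38191699, -987.29424938,  676.79920677]), 'orientation': array([-2.29019762, -0.01736737,  0.01590833])}
cell 0.79 [301. 294.] 894 [ 428. -377.   40.]
cell 0.71 [371. 292.] 844 [ 531. -371.   40.]
cell 0.71 [256. 271.] 824 [ 357. -331.   40.]
cell 0.62 [364. 332.] 937 [ 518. -447.   40.]
holder 0.9 [364. 213.] 3022 [ 529. -182.   40.]
vial_a 0.8 [399. 275.] 403 [ 575. -333.   40.]
vial_a 0.63 [298. 261.] 286 [ 420. -306.   40.]
{'time': 0.4, 'joint_positions': array([ 1.15899719e+00,  3.42095187e-01,  1.52421833e+00, -3.21607030e-05,
        1.27539645e+00, -1.45983488e-01]), 'dq': array([ 0.00177841, -0.00157596, -0.0007667 , -0.00048021,  0.00174507,
        0.0019607 ]), 'tau': array([-3.78154091e-04, -4.30703008e+01, -2.44194692e+01,  7.16801221e-02,
        5.02447982e-02, -3.74608010e-05]), 'tool_pos': array([137.88091966, 506.53531405, 245.44969711]), 'tcp_rot': array([-3.14147211e+00,  1.33739557e-05,  2.87578637e+00]), 'contact_force': array([-0.20812221, -0.38688085, -0.64080949]), 'moment': array([-0.01929259, -0.01220188, -0.04309858]), 'finger_force': 0.0, 'grip_width': 91.42103954269508}
```

View pics/top1.png

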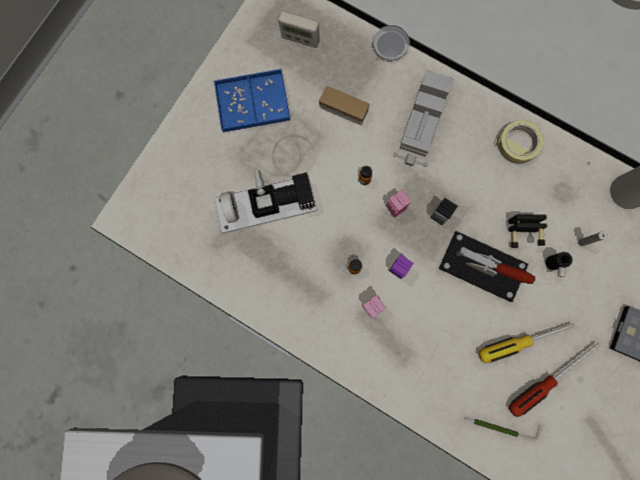

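View pics/side1.png

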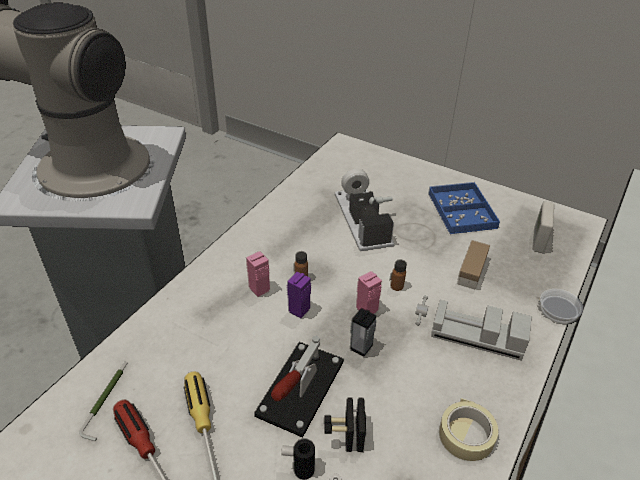

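The top view shows the black cell at about (444,212), with pink and purple decoys beside it. The holder is at (266,201), its lamp end to the right and its plunger pointing up. In the side view the cell is at (364,332) and the holder at (364,213). Next come close crops.

```bash
python3 - <<'E'
from h import *
t=cv2.imread("pics/top1.png"); s=cv2.imread("pics/side1.png")
up=lambda i,x,y,w,h:cv2.resize(i[y:y+h,x:x+w],(400,300),interpolation=cv2.INTER_CUBIC)
a=np.vstack([np.hstack([up(t,424,194,40,30),up(t,208,160,120,90)]),np.hstack([up(s,314,300,100,75),up(s,320,165,120,90)])])
cv2.imwrite("pics/crop1.png",a)
E
```

```text
(no output)
```

View pics/crop1.png

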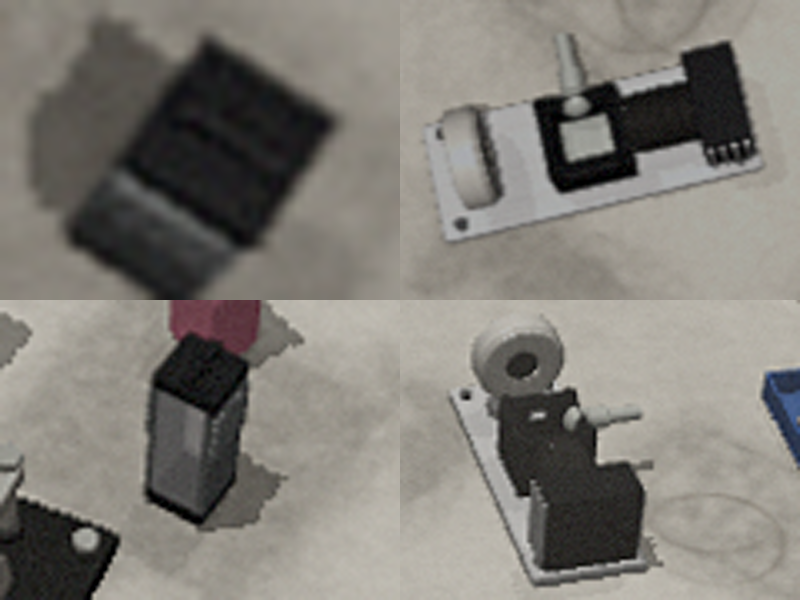

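The crops show the cell's cap ridge running lower-right in the top view, so the windows lie on the upper-left and lower-right faces. The side view agrees: its left-front face is clear and its right face is ribbed. I'll fit the poses now.

```bash
cat > fit.py <<'E'
from h import *
from scipy.optimize import least_squares,minimize
def rot(a): return np.array([[np.cos(a),-np.sin(a)],[np.sin(a),np.cos(a)]])
def place(q,P):
    P=np.array(P,float); return np.c_[P[:,:2]@rot(q[2]).T+q[:2],P[:,2]]
E
python3 - <<'E'
from fit import *
# holder: base corners (local) : pixels
T=[((-31,82.5,4),(222.1,232.6)),((31,82.5,8),(215.5,197.5)),((-31,-82.5,4),(316.9,208.6))]
S=[((-31,82.5,8),(335,192.6)),((-31,-82.5,0),(360.5,249.6)),((31,-82.5,0),(394.4,246))]
def res(q,TS): return np.concatenate([(proj(n,place(q,[a for a,b in L]))-[b for a,b in L]).ravel() for n,L in TS])
for TS in ([("top",T)],[("side",S)],[("top",T),("side",S)]):
    r=least_squares(res,[525,-165,-.1],args=(TS,)); print("holder",r.x,np.round(r.fun,1))
# cell silhouette
d1=ray("top",(444.8,197.8),68);d2=ray("top",(458,206),68);print("yaxis yaw",np.arctan2(*(d1-d2)[1::-1]))
yaw0=np.arctan2(*(d1-d2)[1::-1])-np.pi/2
P=[(sx*w,sy*w,z) for sx in(-1,1) for sy in(-1,1) for w,z in((10.5,0),(12,4),(12,62),(12.5,62),(12.5,68))]
M={}
for n,px in(("top",(444,212)),("side",(364,332))):
    bot.capture(n)
    M[n]=min(bot.outline_of("cell",n),key=lambda d:np.hypot(*(np.array(d["pixel"])-px)))["mask"]
def cost(q,ns):
    c=0
    for n in ns:
        h=cv2.convexHull(np.round((proj(n,place(q,P))+.5)*16-8).astype(np.int32))
        im=np.zeros((480,640),np.uint8); cv2.fillConvexPoly(im,h,255,cv2.LINE_AA,4)
        c+=abs(im/255.-M[n]).sum()/M[n].sum()
    return c
for ns in(["top"],["side"],["top","side"]):
    r=min((minimize(cost,[513,-447,yaw0+d],args=(ns,),method="Nelder-Mead",options=dict(initial_simplex=[[513+a,-447+b,yaw0+d+c] for a,b,c in((0,0,0),(6,0,0),(0,6,0),(0,0,.25))])) for d in(-.1,0,.1)),key=lambda r:r.fun)
    print("cell",ns,r.x,r.fun)
E
```

```text
holder [ 5.28115903e+02 -1.51803152e+02  2.70058962e-01] [ 0.4  0.  -1.2 -0.3  0.8  0.2]
holder [ 5.30304516e+02 -1.48793067e+02  2.63882463e-01] [-0.3 -1.8 -0.3  1.7  0.5 -0.3]
holder [ 5.29025388e+02 -1.50937864e+02  2.72662469e-01] [ 0.  -0.4 -1.7 -0.7  0.3 -0.4 -1.3 -1.  -0.5  2.5  0.2  0.4]
yaxis yaw 1.01368817531889
cell ['top'] [ 513.09073468 -444.35579135   -0.69018845] 0.19501077918078227
cell ['side'] [ 5.15482336e+02 -4.44183948e+02 -4.14763613e-01] 0.10922092901331656
cell ['top', 'side'] [ 514.39230399 -444.78114434   -0.64872106] 0.355191491721139
```

```bash
cat >> fit.py <<'E'
def plan(x,y,z,yaw,n):
    "constant tool-frame row that repeated n times gets to the pose (tool down)"
    o=bot.get_obs(); Rm=R.from_euler('xyz',o["tcp_rot"]); w=(R.from_euler('xyz',[np.pi,0,yaw]).inv()*Rm).inv()
    r=(Rm.inv()*R.from_euler('xyz',[np.pi,0,yaw])).as_rotvec()/n
    A=sum(R.from_rotvec(r*k).as_matrix() for k in range(n))
    d=np.linalg.solve(A,Rm.inv().apply(np.array([x,y,z])-o["tool_pos"]))
    print(n,"x",np.round(d,2).tolist(),np.round(r,4).tolist()); return d,r
E
python3 - <<'E'
from fit import *
q=least_squares(lambda q:(proj("top",place(q,[(12.5,12.5,68),(12.5,-12.5,68),(-12.5,-12.5,68),(-12.5,12.5,68)]))-[(444.8,197.8),(458,206),(449,218.5),(436.5,211)]).ravel(),[514,-444,-.56]);print(q.x,q.fun.round(1))
d,r=plan(514,-444.5,150,1.02,24)
o=bot.get_obs();p=o["tool_pos"];Rm=R.from_euler('xyz',o["tcp_rot"])
for k in range(24):
    p=p+Rm.apply(d);Rm=Rm*R.from_rotvec(r)
    if k%3==2: print(p.round(),np.hypot(*p[:2]).round())
E
```

```text
[ 512.20648117 -444.12339098   -0.56575822] [-0.3 -0.4  0.2  0.1  0.7  0.8 -0.6 -0.5]
24 x [-49.36, -1.93, 3.98] [0.0, -0.0, 0.0773]
[275. 451. 234.] 529.0
[396. 366. 222.] 539.0
[494. 255. 210.] 556.0
[564. 125. 198.] 578.0
[602. -18. 186.] 602.0
[ 606. -166.  174.] 628.0
[ 576. -310.  162.] 655.0
[ 514. -445.  150.] 680.0
```

```bash
python3 -m jog '[[-49.4,-1.9,2.5,0,0,0.077],[-49.4,-1.9,2.5,0,0,0.077],[-49.4,-1.9,2.5,0,0,0.077],[-49.4,-1.9,2.5,0,0,0.077],[-49.4,-1.9,2.5,0,0,0.077],[-49.4,-1.9,2.5,0,0,0.077],[-49.4,-1.9,2.5,0,0,0.077],[-49.4,-1.9,2.5,0,0,0.077],[-49.4,-1.9,2.5,0,0,0.077],[-49.4,-1.9,2.5,0,0,0.077],[-49.4,-1.9,2.5,0,0,0.077],[-49.4,-1.9,2.5,0,0,0.077]]' 54
python3 -m jog '[[-49.4,-1.9,2.5,0,0,0.077],[-49.4,-1.9,2.5,0,0,0.077],[-49.4,-1.9,2.5,0,0,0.077],[-49.4,-1.9,2.5,0,0,0.077],[-49.4,-1.9,2.5,0,0,0.077],[-49.4,-1.9,2.5,0,0,0.077],[-49.4,-1.9,2.5,0,0,0.077],[-49.4,-1.9,2.5,0,0,0.077],[-49.4,-1.9,2.5,0,0,0.077],[-49.4,-1.9,2.5,0,0,0.077],[-49.4,-1.9,2.5,0,0,0.077],[-49.4,-1.9,2.5,0,0,0.077]]'
python3 -m jog '[[0,0,0,0,0,0]]'
python3 - <<'E'
from fit import *
plan(514,-444.5,110,1.01,5)
E
```

```text
time: 1.8
tool_pos: [566.4, 124.0, 215.4]
tcp_rot: [3.141, -0.0, 1.949]
contact_force: [0.8, 0.2, 0.1]
grip_width: 49.4
finger_force: 0.0
time: 3.0
tool_pos: [518.3, -446.7, 185.1]
tcp_rot: [3.141, -0.0, 1.025]
contact_force: [0.5, 0.5, 1.1]
grip_width: 49.7
finger_force: 0.0
time: 3.1
tool_pos: [515.0, -450.7, 184.4]
tcp_rot: [-3.141, 0.002, 1.019]
contact_force: [-0.7, 0.7, -1.1]
grip_width: 50.0
finger_force: 0.0
5 x [0.97, -0.81, 14.88] [-0.0002, 0.0004, 0.0018]
```

```bash
python3 -m jog '[[1,-0.8,15,0,0,0.002],[1,-0.8,15,0,0,0.002],[1,-0.8,15,0,0,0.002],[1,-0.8,15,0,0,0.002],[1,-0.8,15,0,0,0.002],[0,0,0,0,0,0],[0,0,0,0,0,0]]'
python3 - <<'E'
from fit import *
i=snap("side","pics/side2.png"); o=bot.get_obs(); p=o["tool_pos"]; Rm=R.from_euler('xyz',o["tcp_rot"])
pr=lambda L:np.round(proj("side",p+Rm.apply(L)),1)
pts=pr([(x,s*25,19) for s in(-1,1) for x in(-9.5,9.5)]); print(p,pts.tolist())
c=cv2.cvtColor(i,cv2.COLOR_RGB2BGR)[250:370,290:450]
c=cv2.resize(c,(800,600),interpolation=cv2.INTER_CUBIC)
for a in pts: cv2.circle(c,tuple(int(v) for v in (a-[290,250])*5),4,(0,255,0),1)
cv2.imwrite("pics/side2c.png",c)
E
```

```text
time: 3.8
tool_pos: [518.6, -438.1, 110.7]
tcp_rot: [-3.141, -0.0, 1.019]
contact_force: [0.7, 0.4, 0.1]
grip_width: 49.5
finger_force: 0.0
[ 518.78555402 -438.56748654  111.32180414] [[347.5, 298.3], [354.6, 289.8], [380.4, 313.7], [387.2, 304.7]]
```

View pics/side2c.png

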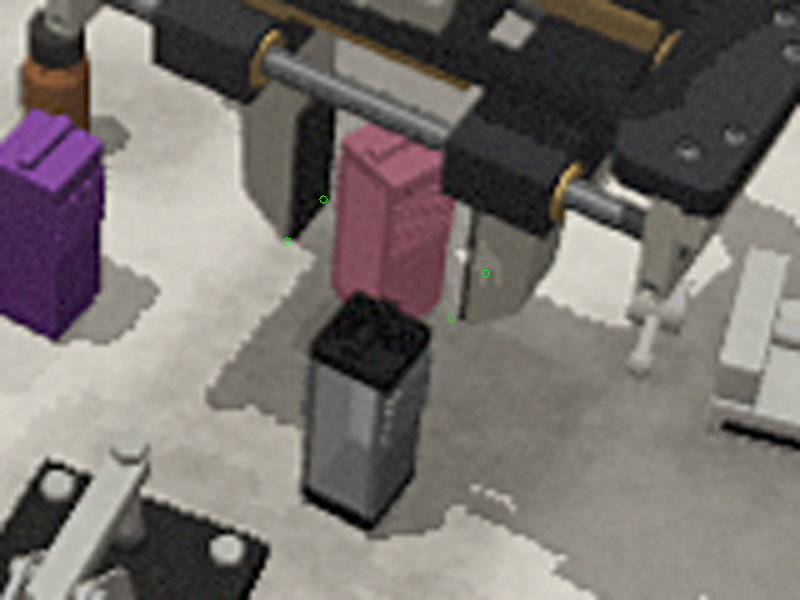

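The side view shows both fingertips about 1.7 px right of their predicted places. The cap centre is near crop (370,341), which is (364.0,318.2) in the full picture, in front of the gripper.

```bash
python3 - <<'E'
from fit import *
print(ray("side",(364-1.7,318.2-.3),68))
plan(513.5,-444.3,111,1.01,1)
E
```

```text
[ 513.48724673 -446.19631097   68.        ]
1 x [-7.65, -1.49, 0.32] [0.0011, 0.0002, 0.0084]
```

```bash
python3 -m jog '[[-8.3,-1.3,0,0,0,0.008],[0,0,0,0,0,0],[0,0,0,0,0,0],[0,0,10,0,0,0],[0,0,10,0,0,0],[0,0,10,0,0,0],[0,0,10,0,0,0],[0,0,10,0,0,0],[0,0,5,0,0,0],[0,0,0,0,0,0],[0,0,0,0,0,0]]'
python3 - <<'E'
from fit import *
print(bot.get_obs()["tool_pos"])
i=snap("side","pics/side3.png")
c=cv2.cvtColor(i,cv2.COLOR_RGB2BGR)[270:390,290:450]
cv2.imwrite("pics/side3c.png",cv2.resize(c,(800,600),interpolation=cv2.INTER_CUBIC))
E
```

```text
time: 4.95
tool_pos: [513.0, -445.0, 55.6]
tcp_rot: [3.141, 0.0, 1.01]
contact_force: [-0.2, 0.2, 1.0]
grip_width: 49.6
finger_force: 0.0
[ 512.95959156 -445.01344784   55.61328913]
```

View pics/side3c.png

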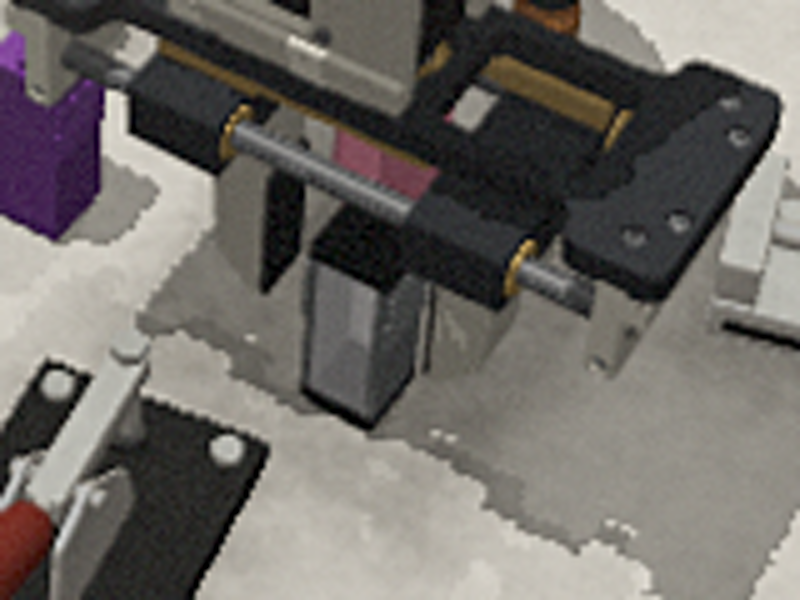

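The cell at about (360,340) in the crop stands squarely between the pads, windows clear. I'll close.

```bash
python3 -m jog '[[0,0,0,0,0,0],[0,0,0,0,0,0],[0,0,0,0,0,0],[0,0,0,0,0,0],[0,0,0,0,0,0],[0,0,0,0,0,0]]' 0
python3 -m jog '[[0,0,-5,0,0,0],[0,0,-10,0,0,0],[0,0,-15,0,0,0],[0,0,-20,0,0,0],[0,0,-25,0,0,0],[0,0,-10,0,0,0],[0,0,0,0,0,0],[0,0,0,0,0,0],[0,0,0,0,0,0]]'
python3 - <<'E'
from fit import *
print(bot.get_obs())
plan(529,-151,141,0.27+np.pi/2,12)
E
```

```text
time: 5.6
tool_pos: [512.9, -445.0, 55.7]
tcp_rot: [3.141, 0.0, 1.01]
contact_force: [-0.2, -0.1, 2.8]
grip_width: 26.9
finger_force: 30.0
time: 6.5
tool_pos: [512.3, -444.3, 139.1]
tcp_rot: [-3.139, -0.001, 1.01]
contact_force: [-0.2, 0.3, -0.7]
grip_width: 26.8
finger_force: 30.0
{'time': 6.5, 'joint_positions': array([-8.27430959e-01,  7.12336723e-01,  1.19041093e+00,  6.53235077e-05,
        1.24137548e+00, -2.66444298e-01]), 'dq': array([-0.00033216,  0.00610485, -0.00085462,  0.00031371,  0.00061857,
       -0.00027487]), 'tau': array([ 1.78691122e-02, -6.18194604e+01, -2.46668190e+01,  6.77039009e-02,
        5.54048899e-02,  2.73030864e-04]), 'tool_pos': array([ 512.27976369, -444.34547734,  139.06193487]), 'tcp_rot': array([-3.13916772e+00, -7.25860932e-04,  1.00978758e+00]), 'contact_force': array([-0.16683763,  0.31257454, -0.67276244]), 'moment': array([-0.0841364,  0.0814271, -0.029551 ]), 'finger_force': 29.99096542596817, 'grip_width': 26.79069585973942}
12 x [25.01, -3.1, -0.14] [-0.0002, -0.0001, -0.0693]
```

```bash
python3 -m jog '[[25,-3.1,-1,0,0,-0.0693],[25,-3.1,-1,0,0,-0.0693],[25,-3.1,-1,0,0,-0.0693],[25,-3.1,-1,0,0,-0.0693],[25,-3.1,-1,0,0,-0.0693],[25,-3.1,-1,0,0,-0.0693],[25,-3.1,-1,0,0,-0.0693],[25,-3.1,-1,0,0,-0.0693],[25,-3.1,-1,0,0,-0.0693],[25,-3.1,-1,0,0,-0.0693],[25,-3.1,-1,0,0,-0.0693],[25,-3.1,-1,0,0,-0.0693]]'
python3 -m jog '[[0,0,0,0,0,0],[0,0,5,0,0,0],[0,0,10,0,0,0],[0,0,10,0,0,0],[0,0,0,0,0,0],[0,0,0,0,0,0],[0,0,0,0,0,0]]'
python3 - <<'E'
from fit import *
o=bot.get_obs();print(o["tool_pos"],o["tcp_rot"])
i=snap("side","pics/side4.png"); j=snap("top","pics/top4.png")
c=cv2.resize(cv2.cvtColor(i,cv2.COLOR_RGB2BGR)[140:260,320:420],(500,600),interpolation=cv2.INTER_CUBIC)
t=cv2.resize(cv2.cvtColor(j,cv2.COLOR_RGB2BGR)[150:250,210:260],(300,600),interpolation=cv2.INTER_CUBIC)
cv2.imwrite("pics/c4.png",np.hstack([c,t]))
E
```

```text
time: 7.7
tool_pos: [528.7, -150.4, 151.4]
tcp_rot: [-3.14, -0.001, 1.844]
contact_force: [-0.2, 0.6, -1.2]
grip_width: 26.7
finger_force: 30.0
time: 8.4
tool_pos: [529.6, -152.0, 127.5]
tcp_rot: [3.141, 0.0, 1.841]
contact_force: [0.5, 0.7, -0.9]
grip_width: 26.5
finger_force: 30.0
[ 529.57188565 -151.96395913  127.543193  ] [3.14130859e+00 1.07423016e-04 1.84091934e+00]
```

View pics/c4.png

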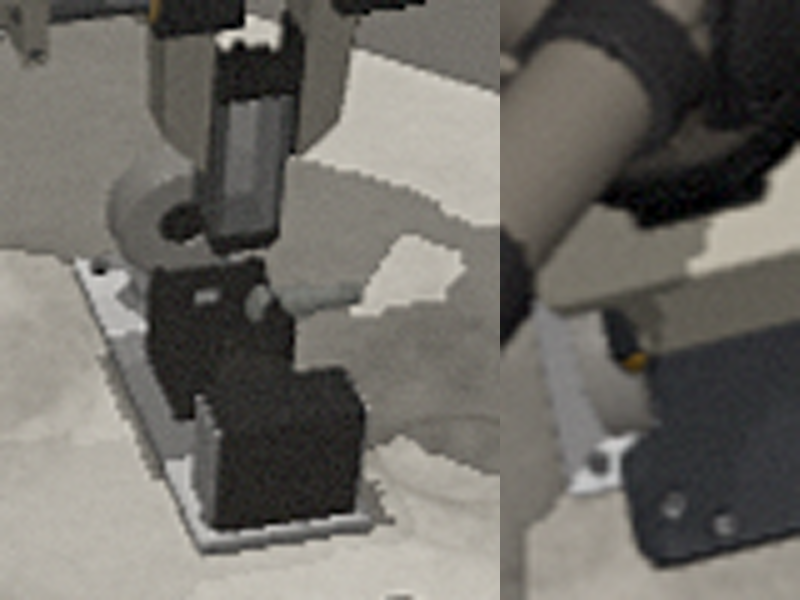

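The cell hangs upright over the holder: its foot is near (245,245) in the crop and the holder block is below, at x 150–295. I'll overlay the predicted outlines to compare the two.

```bash
python3 - <<'E'
from fit import *
i=cv2.imread("pics/side4.png"); i=(255*(i/255.)**.5).astype(np.uint8)
x0,y0,s=335,145,7
c=cv2.resize(i[y0:y0+85,x0:x0+70],(490,595),interpolation=cv2.INTER_CUBIC); b=c.copy()
def poly(q,P,col):
    a=((proj("side",place(q,P))-[x0,y0]+.5)*s).astype(np.int32); cv2.polylines(c,[a],True,col,1)
sq=lambda w,z:[(w,w,z),(w,-w,z),(-w,-w,z),(-w,w,z)]
H=(528.5,-151.3,.27); C=(529.6,-152,.27)
for w,z in((21,46),(13,42)): poly(H,sq(w,z),(0,255,0))
for L in ([(-21,-21,8),(-21,-21,46)],[(31,-82.5,0),(-31,-82.5,0),(-31,-82.5,8),(-31,82.5,8),(-31,-82.5,8)],[(13,0,38),(32,0,38)]): poly(H,L,(0,255,0))
for w,z in((10.5,71.5),(12,75.5),(12.5,133.5),(12.5,139.5)): poly(C,sq(w,z),(0,0,255))
v=np.hstack([c[:,100:490],b[:,100:490]]); cv2.imwrite("pics/ov.png",v)
E
```

```text
(no output)
```

View pics/ov.png

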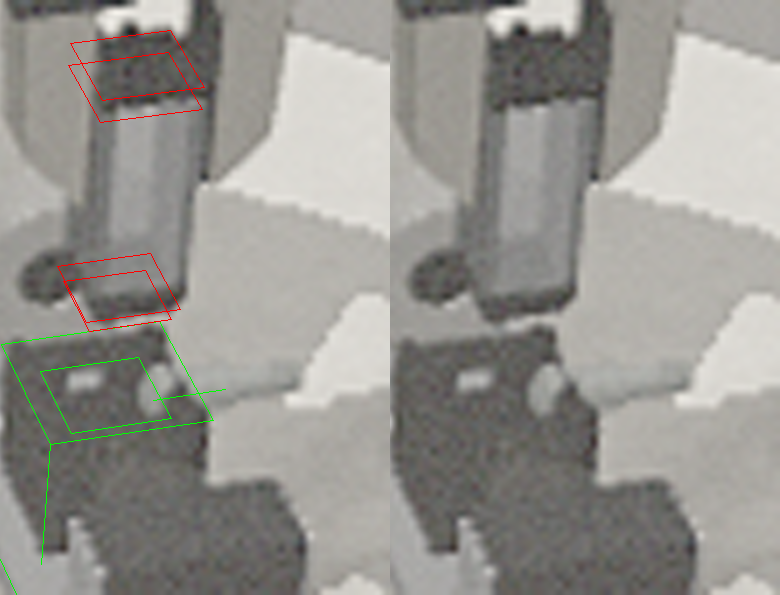

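The overlay shows the cell's foot about 1.2 px right of and 1.6 px above its prediction, while the holder matches its own. I'll compute the relative offset in this one camera.

```bash
python3 - <<'E'
from fit import *
def im(p): return np.array([(p[0]+100)/7-.5+335,p[1]/7-.5+145])
C=[((-10.5,-10.5,71.5),im((97,322))),((10.5,-10.5,71.5),im((182,303))),((-12.5,-12.5,133.5),im((98,110))),((12.5,-12.5,133.5),im((210,93)))]
Hs=[((21,21,46),im((162,328))),((21,-21,46),im((207,414))),((-21,21,46),im((4,346))),((-21,-21,8),im((43,550)))]
for L in(C,C[:2],C[2:],Hs):
    r=least_squares(lambda q:(proj("side",place([q[0],q[1],.27],[a for a,b in L]))-[b for a,b in L]).ravel(),[529,-151]);print(r.x,r.fun.round(1))
E
```

```text
[ 531.17876707 -146.29143727] [-0.2 -0.6 -0.7  0.4  1.2 -0.1 -0.3  0.4]
[ 531.98243671 -146.57177583] [ 0.2 -0.5 -0.2  0.5]
[ 530.44233097 -146.00445893] [ 0.8 -0.2 -0.8  0.3]
[ 528.50497696 -149.87826558] [-0.3 -1.4  0.8  0.4 -0.4 -0.7 -0.2  1.5]
```

```bash
python3 -m jog '[[-0.9,-2.2,0,0,0,0],[0,0,5,0,0,0],[0,0,8,0,0,0],[0,0,8,0,0,0],[0,0,3,0,0,0],[0,0,0,0,0,0],[0,0,0,0,0,0],[0,0,0,0,0,0]]'
python3 - <<'E'
from fit import *
i=snap("side","pics/side5.png"); o=bot.get_obs();print(o["tool_pos"],o["contact_force"],o["moment"])
i=cv2.imread("pics/side5.png"); i=(255*(i/255.)**.45).astype(np.uint8)
cv2.imwrite("pics/c5.png",cv2.resize(i[155:225,325:405],(800,600)[:1]+(700-100,),interpolation=cv2.INTER_CUBIC))
E
```

```text
time: 9.3
tool_pos: [527.7, -153.1, 103.7]
tcp_rot: [3.141, 0.0, 1.841]
contact_force: [0.0, 0.5, -0.7]
grip_width: 26.7
finger_force: 30.0
[ 527.70360269 -153.14331372  103.77255507] [ 0.19916706  0.01108646 -1.29467254] [-0.08352631  0.00860101  0.04890876]
```

View pics/c5.png

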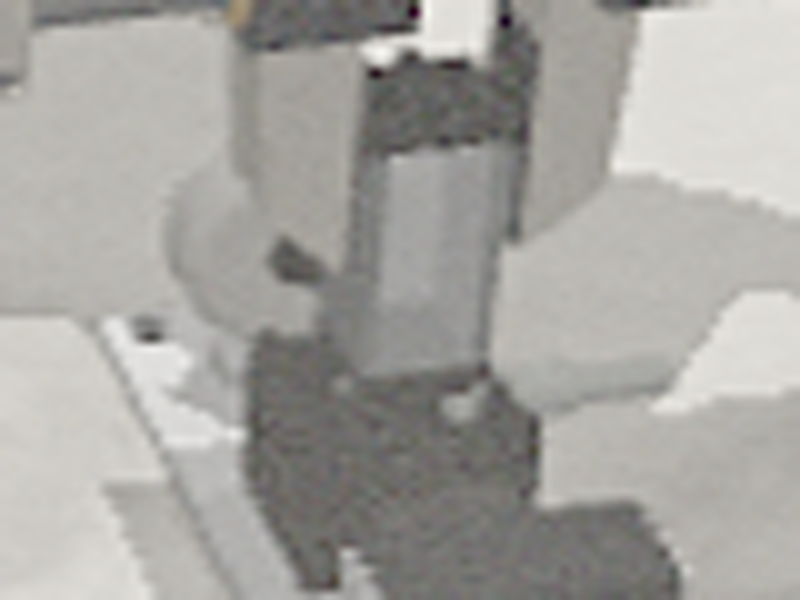

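The foot is at the rim at about (415,375) in the crop, perhaps a millimetre or two right of the holder's middle. The bevels can tell by feel from here, so I'll lower gently.

```bash
python3 -m jog '[[0,-0.5,1,0,0,0],[0,0,1,0,0,0],[0,0,1,0,0,0],[0,0,1,0,0,0],[0,0,0,0,0,0],[0,0,0,0,0,0],[0,0,0,0,0,0]]'
python3 -m jog '[[0,0,1,0,0,0],[0,0,0,0,0,0],[0,0,0,0,0,0]]'
python3 -m jog '[[0,0,1,0,0,0],[0,0,0,0,0,0],[0,0,0,0,0,0]]'
python3 -m jog '[[0,0,1,0,0,0],[0,0,0,0,0,0],[0,0,0,0,0,0]]'
```

```text
time: 10.05
tool_pos: [527.0, -153.2, 99.5]
tcp_rot: [3.142, -0.0, 1.841]
contact_force: [-0.2, -0.3, -0.4]
grip_width: 26.9
finger_force: 30.0
time: 10.35
tool_pos: [527.0, -153.2, 98.5]
tcp_rot: [-3.142, -0.0, 1.841]
contact_force: [0.7, -0.5, -0.7]
grip_width: 26.4
finger_force: 30.0
time: 10.65
tool_pos: [527.0, -153.2, 97.5]
tcp_rot: [3.142, -0.0, 1.841]
contact_force: [0.5, -0.1, -1.3]
grip_width: 27.0
finger_force: 30.0
time: 10.95
tool_pos: [526.9, -153.2, 96.4]
tcp_rot: [-3.141, -0.0, 1.841]
contact_force: [-0.9, 0.3, -0.0]
grip_width: 26.1
finger_force: 30.0
```

```bash
for k in 1 2 3 4 5; do :; done
python3 -m jog '[[0,0,1,0,0,0],[0,0,0,0,0,0],[0,0,0,0,0,0]]'
python3 -m jog '[[0,0,1,0,0,0],[0,0,0,0,0,0],[0,0,0,0,0,0]]'
python3 -m jog '[[0,0,1,0,0,0],[0,0,0,0,0,0],[0,0,0,0,0,0]]'
python3 -c "
from h import *
o=bot.get_obs();print(o['tool_pos'],o['contact_force'],o['moment'])"
```

```text
time: 11.25
tool_pos: [526.8, -153.2, 95.3]
tcp_rot: [-3.141, -0.0, 1.841]
contact_force: [-1.8, -0.2, -0.3]
grip_width: 26.9
finger_force: 30.0
time: 11.55
tool_pos: [526.6, -153.2, 94.2]
tcp_rot: [-3.141, -0.001, 1.841]
contact_force: [-2.3, -1.7, -1.0]
grip_width: 26.7
finger_force: 30.0
time: 11.85
tool_pos: [526.9, -153.2, 93.4]
tcp_rot: [-3.141, -0.0, 1.841]
contact_force: [-2.7, -0.8, -0.1]
grip_width: 26.7
finger_force: 30.0
[ 526.85274409 -153.18279166   93.3861107 ] [-2.72171006 -0.75195611 -0.13164447] [-3.20315525e-01  6.99852176e-01  2.36924161e-04]
```

```bash
python3 -m jog '[[0,0,1,0,0,0],[0,0,0,0,0,0],[0,0,0,0,0,0]]'
python3 -m jog '[[0,0,1,0,0,0],[0,0,0,0,0,0],[0,0,0,0,0,0]]'
python3 -m jog '[[0,0,1,0,0,0],[0,0,0,0,0,0],[0,0,0,0,0,0]]'
python3 -m jog '[[0,0,1,0,0,0],[0,0,0,0,0,0],[0,0,0,0,0,0]]'
python3 -c "
from h import *
o=bot.get_obs();print(o['tool_pos'],o['contact_force'],o['moment'])"
```

```text
time: 12.15
tool_pos: [527.0, -153.2, 92.6]
tcp_rot: [3.142, -0.0, 1.841]
contact_force: [-3.1, -0.8, 1.5]
grip_width: 26.8
finger_force: 30.0
time: 12.45
tool_pos: [526.8, -153.2, 91.3]
tcp_rot: [-3.141, -0.0, 1.841]
contact_force: [-3.5, 0.3, -0.7]
grip_width: 26.8
finger_force: 30.0
time: 12.75
tool_pos: [526.8, -153.2, 90.1]
tcp_rot: [-3.141, -0.001, 1.841]
contact_force: [-4.2, -1.0, -1.1]
grip_width: 26.6
finger_force: 30.0
time: 13.05
tool_pos: [526.8, -153.2, 89.2]
tcp_rot: [-3.141, -0.0, 1.841]
contact_force: [-4.1, -0.6, -2.7]
grip_width: 26.8
finger_force: 30.0
[ 526.7939765  -153.17221414   89.23330696] [-4.10222321 -0.5749132  -2.65327034] [-0.25634382  0.8854121   0.01812226]
```

```bash
cat > g.py <<'E'
from h import *
import sys
o=bot.get_obs();f=o["contact_force"];print(round(o["time"],2),o["tool_pos"].round(2),f.round(1),flush=True)
sys.exit(int(f[2]>4.5 or np.hypot(*f[:2])>9))
E
python3 -m jog '[[0,0,0.5,0,0,0],[0,0,0.5,0,0,0],[0,0,0,0,0,0]]' >/dev/null; python3 g.py &&
python3 -m jog '[[0,0,0.5,0,0,0],[0,0,0.5,0,0,0],[0,0,0,0,0,0]]' >/dev/null; python3 g.py &&
python3 -m jog '[[0,0,0.5,0,0,0],[0,0,0.5,0,0,0],[0,0,0,0,0,0]]' >/dev/null; python3 g.py
```

```text
13.35 [ 527.03 -153.17   88.54] [-4.5  0.1  0.6]
13.65 [ 527.   -153.13   87.44] [-4.8  0.1 -1. ]
13.95 [ 526.93 -153.17   86.29] [-4.5  0.5 -0.1]
```

```bash
python3 -m jog '[[0,0,0.5,0,0,0],[0,0,0,0,0,0]]' >/dev/null; python3 g.py &&
python3 -m jog '[[0,0,0.5,0,0,0],[0,0,0,0,0,0]]' >/dev/null && python3 g.py &&
python3 -m jog '[[0,0,0.5,0,0,0],[0,0,0,0,0,0]]' >/dev/null && python3 g.py &&
python3 -m jog '[[0,0,0.5,0,0,0],[0,0,0,0,0,0]]' >/dev/null && python3 g.py &&
python3 -m jog '[[0,0,0.5,0,0,0],[0,0,0,0,0,0]]' >/dev/null && python3 g.py &&
python3 -m jog '[[0,0,0.5,0,0,0],[0,0,0,0,0,0]]' >/dev/null && python3 g.py &&
python3 -m jog '[[0,0,0.5,0,0,0],[0,0,0,0,0,0]]' >/dev/null && python3 g.py &&
python3 -m jog '[[0,0,0.5,0,0,0],[0,0,0,0,0,0]]' >/dev/null && python3 g.py &&
python3 -m jog '[[0,0,0.5,0,0,0],[0,0,0,0,0,0]]' >/dev/null && python3 g.py &&
python3 -m jog '[[0,0,0.5,0,0,0],[0,0,0,0,0,0]]' >/dev/null && python3 g.py
```

```text
14.15 [ 526.92 -153.17   85.83] [-3.8 -0.3 -0.4]
14.35 [ 526.98 -153.16   85.39] [-4.7 -1.1 -0.2]
14.55 [ 526.96 -153.17   84.91] [-4.2 -0.7 -0.6]
14.75 [ 527.01 -153.19   84.44] [-4.2  0.5 -0.1]
14.95 [ 527.02 -153.15   83.95] [-4.6  0.9  0.7]
15.15 [ 526.99 -153.19   83.38] [-4.3  1.1 -0.5]
15.35 [ 527.01 -153.21   82.92] [-4.7  0.8 -0.2]
15.55 [ 526.99 -153.18   82.4 ] [-3.9  0.2  0.3]
15.75 [ 527.02 -153.16   81.92] [-4.8  1.   0.1]
15.95 [ 526.99 -153.18   81.43] [-4.1  1.2 -0.1]
```

```bash
python3 -m jog '[[0,0,0.5,0,0,0],[0,0,0,0,0,0]]' >/dev/null; python3 g.py &&
python3 -m jog '[[0,0,0.5,0,0,0],[0,0,0,0,0,0]]' >/dev/null && python3 g.py &&
python3 -m jog '[[0,0,0.5,0,0,0],[0,0,0,0,0,0]]' >/dev/null && python3 g.py &&
python3 -m jog '[[0,0,0.5,0,0,0],[0,0,0,0,0,0]]' >/dev/null && python3 g.py &&
python3 -m jog '[[0,0,0.5,0,0,0],[0,0,0,0,0,0]]' >/dev/null && python3 g.py &&
python3 -m jog '[[0,0,0.5,0,0,0],[0,0,0,0,0,0]]' >/dev/null && python3 g.py &&
python3 -m jog '[[0,0,0.5,0,0,0],[0,0,0,0,0,0]]' >/dev/null && python3 g.py &&
python3 -m jog '[[0,0,0.5,0,0,0],[0,0,0,0,0,0]]' >/dev/null && python3 g.py &&
python3 -m jog '[[0,0,0.5,0,0,0],[0,0,0,0,0,0]]' >/dev/null && python3 g.py &&
python3 -m jog '[[0,0,0.5,0,0,0],[0,0,0,0,0,0]]' >/dev/null && python3 g.py &&
python3 -m jog '[[0,0,0.5,0,0,0],[0,0,0,0,0,0]]' >/dev/null && python3 g.py &&
python3 -m jog '[[0,0,0.5,0,0,0],[0,0,0,0,0,0]]' >/dev/null && python3 g.py &&
python3 -m jog '[[0,0,0.5,0,0,0],[0,0,0,0,0,0]]' >/dev/null && python3 g.py &&
python3 -m jog '[[0,0,0.5,0,0,0],[0,0,0,0,0,0]]' >/dev/null && python3 g.py
```

```text
16.15 [ 527.   -153.2    80.94] [-4.3  1.3 -0.3]
16.35 [ 526.99 -153.18   80.43] [-4.3  1.4  0.9]
16.55 [ 527.   -153.17   79.93] [-4.7  1.6  0.3]
16.75 [ 527.   -153.18   79.43] [-4.8  1.2  0. ]
16.95 [ 527.   -153.19   78.93] [-4.7  0.2  0.8]
17.15 [ 527.01 -153.19   78.45] [-5.4  0.7  0.4]
17.35 [ 527.01 -153.17   77.94] [-3.7  1.8  1.1]
17.55 [ 527.01 -153.16   77.46] [-4.9  1.4  0.4]
17.75 [ 527.   -153.19   76.97] [-5.2  1.4  0.4]
17.95 [ 527.02 -153.18   76.47] [-5.7  0.3  1.2]
18.15 [ 527.03 -153.19   76.  ] [-4.4  1.3  2. ]
18.35 [ 527.06 -153.17   75.97] [-6.2  1.8  4.3]
18.55 [ 527.09 -153.2    75.91] [-6.7  2.9  7.9]
```

```bash
python3 -m jog '[[0,0,0,0,0,0],[0,0,0,0,0,0]]' >/dev/null; python3 g.py
python3 -m jog '[[0,0,0,0,0,0]]' >/dev/null; python3 g.py
python3 -m jog '[[0,0,0,0,0,0]]' >/dev/null; python3 g.py
python3 -c "
from h import *
o=bot.get_obs();print(o['tcp_rot'],o['moment'])"
```

```text
18.75 [ 527.07 -153.18   75.88] [-6.1  1.6  8.4]
18.85 [ 527.12 -153.19   75.9 ] [-6.7  2.3  8.5]
18.95 [ 527.1  -153.18   75.93] [-7.5  2.6  8.2]
[3.14108403e+00 3.02083302e-04 1.84144584e+00] [ 0.32459706  1.39842688 -0.01454846]
```

```bash
python3 -m jog '[[0,0,0.15,0,0,0],[0,0,0,0,0,0],[0,0,0,0,0,0]]' >/dev/null; python3 g.py
python3 -m jog '[[0,0,0,0,0,0],[0,0,0,0,0,0],[0,0,0,0,0,0]]' >/dev/null; python3 g.py
python3 -m jog '[[0,0,0,0,0,0],[0,0,0,0,0,0],[0,0,0,0,0,0]]' >/dev/null; python3 g.py
python3 -m jog '[[0,0,0,0,0,0],[0,0,0,0,0,0],[0,0,0,0,0,0]]' >/dev/null; python3 g.py
python3 -m jog '[[0,0,0,0,0,0],[0,0,0,0,0,0],[0,0,0,0,0,0]]' >/dev/null; python3 g.py
```

```text
19.25 [ 527.11 -153.2    75.93] [-7.2  2.9  9.7]
19.55 [ 527.12 -153.21   75.92] [-6.9  2.4  9.8]
19.85 [ 527.09 -153.2    75.9 ] [-7.3  2.4 10.4]
20.15 [ 527.08 -153.17   75.9 ] [-6.5  2.2  8.7]
20.45 [ 527.11 -153.2    75.92] [-7.2  2.6  9.3]
```

```bash
python3 -m jog '[[0,0,0,0,0,0],[0,0,0,0,0,0],[0,0,0,0,0,0],[0,0,0,0,0,0],[0,0,0,0,0,0],[0,0,0,0,0,0]]' 54
python3 -m jog '[[0,0,-5,0,0,0],[0,0,-10,0,0,0],[0,0,-20,0,0,0],[0,0,-25,0,0,0],[0,0,-25,0,0,0],[0,0,-25,0,0,0],[0,-20,-20,0,0,0],[0,-40,-10,0,0,0],[0,-40,0,0,0,0],[0,-40,0,0,0,0],[0,-20,0,0,0,0],[0,0,0,0,0,0]]'
python3 - <<'E'
from fit import *
def up(n,x,y,w,h):
    i=snap(n,f"pics/{n}6.png"); i=cv2.cvtColor(i,cv2.COLOR_RGB2BGR); i=(255*(i/255.)**.5).astype(np.uint8)
    return cv2.resize(i[y:y+h,x:x+w],(400,600),interpolation=cv2.INTER_CUBIC)
cv2.imwrite("pics/c6.png",np.hstack([up("side",335,150,64,96),up("top",235,160,64,96)]))
print(bot.get_obs()["contact_force"])
E
```

```text
time: 21.05
tool_pos: [527.2, -153.3, 74.8]
tcp_rot: [3.141, 0.0, 1.841]
contact_force: [-0.4, 0.7, 1.3]
grip_width: 49.8
finger_force: 0.0
time: 22.25
tool_pos: [371.1, -196.3, 215.9]
tcp_rot: [3.141, 0.001, 1.839]
contact_force: [0.2, 0.7, 0.8]
grip_width: 49.8
finger_force: 0.0
[ 0.12234927 -0.1139132   0.16337462]
```

View pics/c6.png

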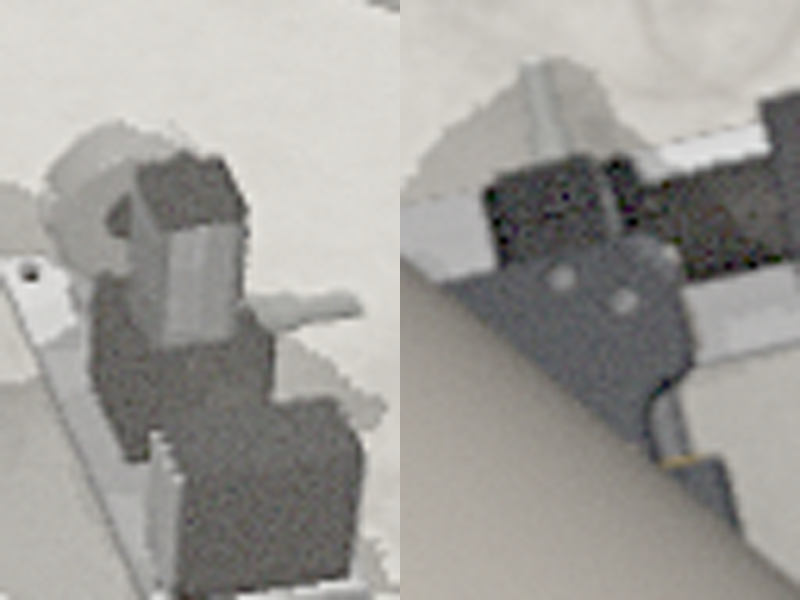

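The side view shows the cell upright and square in the holder, its cap at about (190,190), with the window facing the lamp. The gripper is clear, and the cell stood on the floor when pressed. I'll hand it in.

```bash
python3 -c "
from plant import bot
print(bot.close_job())"
```

```text
the job is handed in; nothing more can be done
None
```

The job is handed in: the cell stands in the holder with its windows facing the lamp and detector. It was held on the well floor (about 20 mm above the bench) for over a second with about 9 N more than the drag. It was then released and looked upright in the last picture, and the vials were left alone.

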